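Load a filter cassette under a spring-closed dust cover

TASK

Load the black filter cassette with the red tab into the blue filter slot: with one fingertip press down the yellow paddle to hold the spring-closed orange cover open, and meanwhile with the other fingertip push the cassette under the cover until it is fully home against the stop. Then let the cover shut behind it and move clear. Only push the cassette along the table, never pick it up, and leave the other things where they stand.

Things in the scene. Friction and masses are not known exactly. Their poses are not given: they have to be found in the camera images.
- slot: Blue filter slot, fixed; place and yaw vary. Origin: mouth centre, on the table. +x is the way the cassette goes in, +y the paddle side, z up. Channel 53 mm wide, its floor the table: guides 12 mm high from x = -30 to 54 mm, flaring out to 78 mm apart at x = -62; walls 28 mm high from x = 0 to the stop at 54. A loaded cassette's tab sticks out of the mouth.
- stop (a point): Centre of the end stop's face inside the slot, 54 mm past the mouth, 14 mm above the table.
- cover (a joint): Angle of the orange cover, rad: 0 shut, 1.0 fully open; a spring shuts it. Hinge along the slot's x at y = 34, z = 30 mm; the side away from the paddle rises. Shut, its front lip (at x = -4 to -1 mm, lower edge 21 mm above the table) blocks the cassette's body, not its tab; from 0.5 rad on the body passes under. Open, it reaches 80 mm high, at x above -4 mm only.
- paddle (a point): Yellow plate fixed to the cover, 105 mm along the slot's x (x = -115 to -10 mm), 42 mm wide. This point: centre of its top. Shut, it slopes up outwards at 50 degrees from y = 61, z = 33 to y = 88, z = 65 mm of the slot. At 0.87 rad it is level, 11 mm above the table, y = 54 to 96; 5 to 6 N there hold it. A fingertip pressing it can slide along it in x.
- cassette: Loose black filter cassette, 0.12 kg: body 50 x 50 x 26 mm, front corners rounded, with a green glass disc on top, and at its rear a red tab 22 mm long, 20 wide, 17 high. Origin: centre of the body's underside; +x points away from the tab. It starts in front of the slot, roughly lined up. When home, its origin is at x = 29 mm of the slot.
- cassette_tab_end (a point): Centre of the rear end face of the red tab, 47 mm behind the cassette's origin, 8.5 mm above the table.
- spare_cassette: Bystander: the same cassette with a white tab and an amber glass disc, beside the slot. Origin: centre of the body's underside. Leave alone.
- screwdriver: Bystander: screwdriver lying on the table. Leave alone.
- lamp_carton: Bystander: blue and orange carton 50 x 50 x 65 mm. Origin: centre of its underside. Leave alone.
- lens_post: Bystander: lens on a post, 40 mm wide, 95 mm high. Origin: centre of its underside. Leave alone.
- cleaner: Bystander: white bottle, 48 mm across, 120 mm high. Origin: centre of its underside. Leave alone.
- end_cap: Bystander: black cap, 28 mm across, 14 mm high. Origin: centre of its underside. Leave alone.

How it is judged:
By the outcome, as a careful person would: the job done as asked, in the order asked, and still so for the second after the job is handed in, with the robot touching nothing.
It also fails if it takes over 48 s, if anything falls off the work surface, if the arm or the gripper's body presses on something with over 40 N, if the wrist force passes 120 N, or if a joint passes its speed limit or range.

ROBOT

A 7-joint arm with a two-finger parallel gripper is mounted at the origin on the work surface. World frame = base frame: x ahead of the robot, y to its left, z up, the work surface at z = 0. Lengths are in m, angles in degrees, forces in N, time in s.
With the tool pointing down it reaches from about 0.4 to 0.85 m from the base axis. Payload 4.5 kg.
Tool frame: the origin (TCP) lies midway between the tips of the shut fingers; the grasp point (between the pads) lies behind it (ctrl.tcp_to_grasp is the z of the grasp point in the tool frame, in m); z points along the fingers, y is the line along which they close (so a half turn about z gives the same grasp; the last joint's range is limited). The gripper opens to 85 mm and grips with 20 to 120 N. Pads are 22 mm wide; open, the fingers measure 114 mm over their backs; the gripper's body (76 mm by 85 mm) begins 54 mm behind the grasp point. The pads swing forward as they close: fully open they stand 13 mm farther back than shut.
Start: joints at [68.629, 39.483, -11.15, 89.685, 9.013, 51.709, -12.324], TCP at [0.247, -0.574, 0.231] pointing down, gripper open.
Joint ranges: [-172.22, 172.22], [-26.19, 119.32], [-84.43, 86.54], [7.71, 146.69], [-57.33, 237.33], [2.42, 119.75], [-152.13, 152.13]. Speed limits (degrees/s): [147.25, 147.25, 180, 180, 180, 180, 180].

INTERFACE

Orientations are given as [roll, pitch, yaw] about the fixed x, y, z axes, in that order (R = Rz(yaw) Ry(pitch) Rx(roll)).
In Python, from plant import ctrl gives the robot as it stands. Calls block until the motion is done:
- ctrl.reach(position, orientation): joint-space move of the TCP to a pose.
- ctrl.move_linear(position, rate=0.15, rotation=None): straight line of the TCP; rotation=None keeps the orientation; rate is the mean speed in m/s.
- ctrl.movej(angles): joint-space move.
- ctrl.gripper_to(opening, force=None): finger opening in m; force is the grip in N (None keeps the last); returns when the fingers have stopped.
- ctrl.sleep(seconds).
- ctrl.solve_ik(position, orientation): joint angles nearest the present ones, or None.
- ctrl.get_state(): the state.
- ctrl.grab_frame(name): name is "side" or "top"; returns the picture (420x560x3 uint8, red, green, blue); there is no depth.
- ctrl.camera_model(name): a dict with "fov_y" (degrees; the focal length in pixels is half the picture's height over the tangent of half this angle, whatever the lens; pixels are square), "cx", "cy" (the principal point, pixels), "rvec" (rotation vector, rad) and "tvec" (3), from world to camera coordinates, as OpenCV has them. Camera axes: x right, y down, z forward; pixel columns grow to the right and rows downward; lengths in m; the calibration is good to about 2 mm. A picture is of the moment at which its call begins. camera_model takes no time and is no camera call.
A pose or a line that the arm cannot do raises ctrl.MotionError and nothing moves.
- ctrl.hand_in(): hands the job in; it is judged then, once.
The state is a dict: "time_s": time; "joint_pos": joint angles; "joint_vel": joint speeds; "effort": joint torques, N m; "position": TCP position; "eef_rot": TCP orientation; "ft_force": force on the tool from outside, world axes, zero at the start; "torque": the same for the moment, N m; "opening": finger opening in m; "grip_force": force on a finger pad.
Only numpy, scipy, OpenCV 4.12 (cv2) and the standard library are available. Lean on these libraries where they do the work, as an engineer would, in place of code of your own. Each camera call takes 0.05 s, during which the arm holds its last target. There are 200 camera calls.

## Working session

There is one attempt and no reset: what is moved stays moved. The work goes in short steps, each a Python script; the robot and the scene stay as the last script left them, time stands still between calls to the robot, and variables do not carry over. Pictures are saved under pics/ and viewed, at most 14 in all, crops included, and the job is handed in when it is done.

```bash
mkdir -p pics
cat > h.py <<'E'
import numpy as np, cv2
from plant import ctrl
def cam(n):
    m=ctrl.camera_model(n); f=210/np.tan(np.radians(m['fov_y'])/2)
    K=np.array([[f,0,m['cx']],[0,f,m['cy']],[0,0,1.]])
    return K,np.array(m['rvec'],float),np.array(m['tvec'],float),m
def ray(n,uv,z):
    K,r,t,_=cam(n); R=cv2.Rodrigues(r)[0]; c=-R.T@t.ravel()
    d=np.linalg.solve(K,np.c_[np.reshape(uv,(-1,2)),np.ones(len(np.reshape(uv,(-1,2))))].T)
    d=(R.T@d).T
    return c+d*((z-c[2])/d[:,2])[:,None]
def proj(n,P):
    K,r,t,_=cam(n); return cv2.projectPoints(np.reshape(P,(-1,3)).astype(float),r,t,K,None)[0].reshape(-1,2)
def grab(n,name):
    im=ctrl.grab_frame(n); cv2.imwrite(f'pics/{name}.png',im[...,::-1]); return im
E
python3 - <<'E'
from h import *
for n in('side','top'):
    grab(n,n+'0'); m=cam(n)[3]; print(m); 
    R=cv2.Rodrigues(np.array(m['rvec'],float))[0]; print(-R.T@np.array(m['tvec']).ravel())
print(ctrl.get_state(), ctrl.tcp_to_grasp)
E
```

```text
{'fov_y': 55.291936047465384, 'cx': 276.7031636292522, 'cy': 212.74799087589037, 'rvec': array([ 0.43354368, -2.77192701,  1.15937969]), 'tvec': array([0.52950593, 0.13866235, 0.94244475])}
[0.34202965 0.70763372 0.75503385]
{'fov_y': 51.30247559354871, 'cx': 286.28586968361645, 'cy': 209.80973859309287, 'rvec': array([ 2.14595486, -2.1107487 ,  0.17987975]), 'tvec': array([3.89857661e-06, 5.39799071e-01, 9.70814645e-01])}
[0.36399816 0.00244371 1.04945866]
{'time_s': 0.1, 'joint_pos': array([ 68.62940993,  39.52789775, -11.14677274,  89.73887379,
         9.01047359,  51.70937228, -12.32256657]), 'joint_vel': array([ 0.01000326, -0.09534689, -0.01131399, -0.15849871,  0.03728094,
       -0.02032698, -0.04019346]), 'effort': array([-3.49043316e-03, -5.40595329e+01, -1.27142318e+00, -1.58984685e+01,
        9.36056545e-03,  4.37901399e-03, -4.39673087e-06]), 'position': array([ 0.24703938, -0.57347067,  0.23057035]), 'eef_rot': array([-1.79905610e+02,  4.26528102e-03,  2.33132047e+01]), 'ft_force': array([ 0.43230243,  0.67377682, -0.09338933]), 'torque': array([0.0265164 , 0.00349674, 0.02201605]), 'grip_force': 0.0, 'opening': 0.0853442079163227} -0.0187
```

View pics/top0.png

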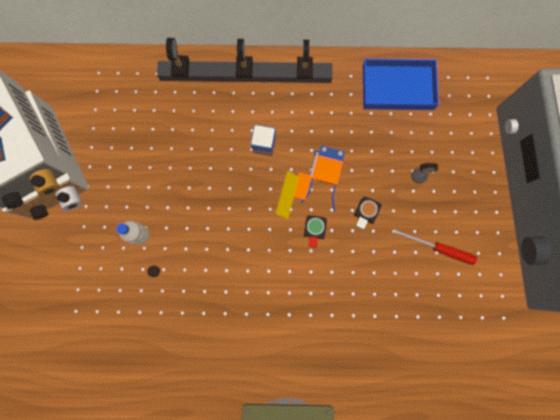

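View pics/side0.png

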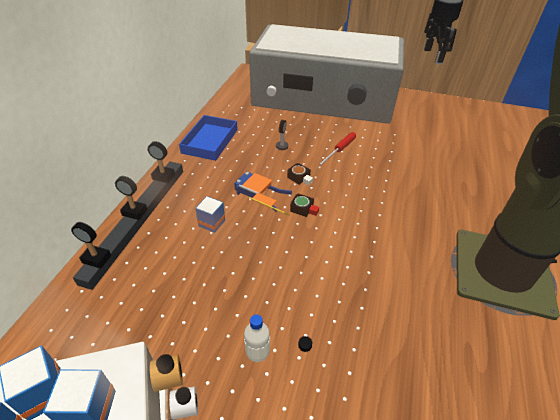

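The top view shows the slot's orange cover at (327,168), paddle at (288,195), the cassette with red tab at (315,228) and the spare at (368,210). The slot opens towards the robot. Next I'll zoom in and run colour masks.

Run:
```python
from h import *
for n in('top','side'):
    im=cv2.imread(f'pics/{n}0.png'); 
    x,y=(250,135) if n=='top' else (215,150)
    cv2.imwrite(f'pics/{n}z.png',cv2.resize(im[y:y+ (115 if n=='top' else 80),x:x+(150 if n=='top' else 120)],None,fx=5,fy=5,interpolation=cv2.INTER_CUBIC))
    h=cv2.cvtColor(im,cv2.COLOR_BGR2HSV)
    roi=np.zeros(h.shape[:2],np.uint8); roi[y:y+120,x:x+150]=255
    for c,lo,hi in(('yellow',(22,150,90),(32,255,255)),('orange',(8,230,200),(17,255,255)),('red',(0,200,100),(3,255,255)),('green',(55,60,40),(90,255,255)),('blue',(105,120,60),(125,255,255)),('black',(0,0,0),(180,255,45))):
        m=cv2.inRange(h,lo,hi)&roi
        for k in cv2.findContours(m,0,2)[0]:
            if cv2.contourArea(k)>12:
                M=cv2.moments(k); r=cv2.minAreaRect(k)
                print(n,c,round(cv2.contourArea(k)),np.round([M['m10']/M['m00'],M['m01']/M['m00']],1),np.round(cv2.boxPoints(r),1).tolist())
```

```text
top yellow 507 [286.8 194.9] [[274.79998779296875, 214.6999969482422], [286.79998779296875, 170.6999969482422], [299.3999938964844, 174.10000610351562], [287.3999938964844, 218.10000610351562]]
top orange 222 [302.  185.3] [[294.3999938964844, 196.60000610351562], [298.3999938964844, 172.39999389648438], [309.8999938964844, 174.3000030517578], [305.8999938964844, 198.5]]
top orange 502 [327.2 170.3] [[312.5, 177.89999389648438], [317.79998779296875, 156.6999969482422], [341.79998779296875, 162.6999969482422], [336.5, 183.89999389648438]]
top red 34 [312.6 241.1] [[310.0, 237.0], [316.0, 237.0], [316.0, 245.0], [310.0, 245.0]]
top green 118 [315.1 225.9] [[309.0, 220.0], [321.0, 220.0], [321.0, 232.0], [309.0, 232.0]]
top blue 86 [330.8 153.4] [[319.3999938964844, 153.60000610351562], [321.20001220703125, 146.3000030517578], [343.1000061035156, 151.8000030517578], [341.20001220703125, 159.10000610351562]]
side red 26 [314.  208.2] [[308.6000061035156, 209.1999969482422], [310.20001220703125, 204.39999389648438], [318.6000061035156, 207.1999969482422], [317.0, 212.0]]
side green 64 [301.2 200.6] [[296.0, 197.0], [307.0, 197.0], [307.0, 204.0], [296.0, 204.0]]
side blue 50 [243.5 178.6] [[234.10000610351562, 182.6999969482422], [248.0, 170.5], [251.60000610351562, 174.6999969482422], [237.6999969482422, 186.8000030517578]]
side blue 33 [217.3 153.3] [[215.0, 150.0], [222.0, 150.0], [222.0, 159.0], [215.0, 159.0]]
```

View pics/topz.png

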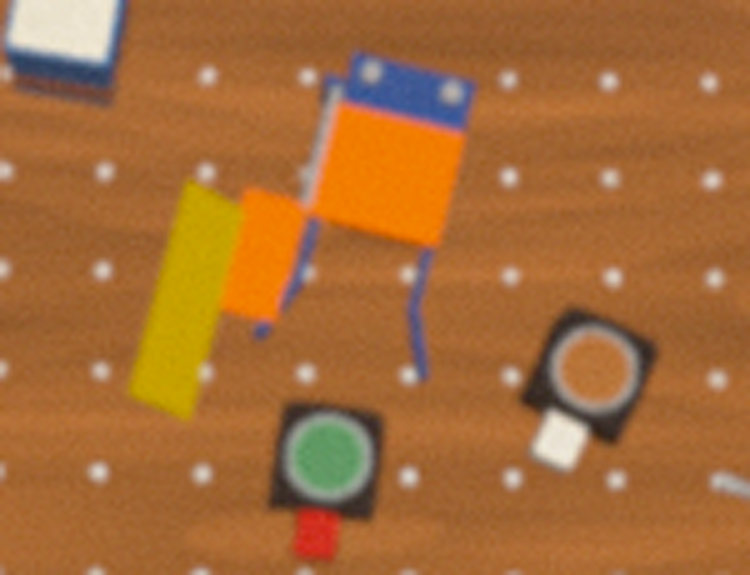

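View pics/sidez.png

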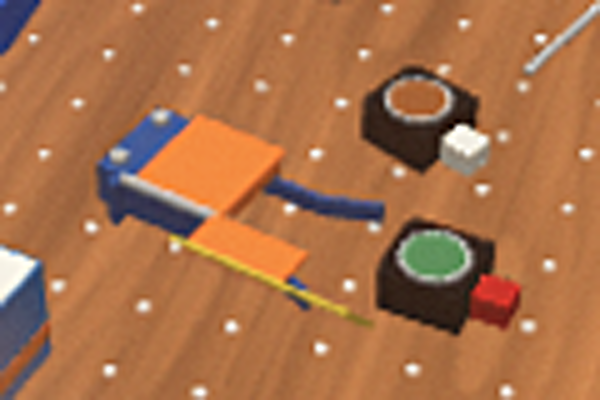

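The zooms show the paddle corners (190,180), (128,397), (190,418), (243,203), the guide ends at (423,380) and (262,330), and a cassette yawed slightly differently from the slot. I'll fit the slot from these points.

```bash
cat >> h.py <<'E'
def slotw(s,P):
    P=np.reshape(P,(-1,3)).astype(float)/1000; c,sn=np.cos(s[2]),np.sin(s[2])
    return np.c_[s[0]+c*P[:,0]-sn*P[:,1], s[1]+sn*P[:,0]+c*P[:,1], P[:,2]]
E
python3 - <<'E'
from h import *
from scipy.optimize import least_squares
T=lambda z,o:np.array(z)/5-0.4+np.array(o)
L=[([-10,88,65],(190,180)),([-115,88,65],(128,397)),([-115,61,33],(190,418)),([-10,61,33],(243,203)),([-62,-40,12],(425,380)),([-62,40,12],(262,330))]
S=[([-62,-40,12],(383,210)),([-62,40,12],(302,298))]
def res(s,d=0):
    a=proj('top',slotw(s,[l[0] for l in L]))-[T(l[1],(250,135)) for l in L]
    b=proj('side',slotw(s,[l[0] for l in S]))-[T(l[1],(215,150)) for l in S]
    return np.r_[a,b].ravel()
x0=[*ray('top',[[321,187]],.01)[0][:2],np.radians(-14)]
r=least_squares(res,x0); s=r.x
print('slot',s,np.degrees(s[2])); print(r.fun.reshape(-1,2).round(1))
print('disc top',ray('top',[[315.1,225.9]],.026),'side',ray('side',[[301.2,200.6]],.026))
c=[(285,403),(383,412),(372,519),(270,507)]
q=ray('top',[T(p,(250,135)) for p in c],.026)
e=q[0]-q[3]+q[1]-q[2]; print('body',q.mean(0),np.degrees(np.arctan2(e[1],e[0])),np.linalg.norm(q[0]-q[3]),np.linalg.norm(q[0]-q[1]))
t=ray('top',[T((316,560),(250,135))],.017); print('tabend',t)
print('tab centre',ray('top',[[312.6,241.1]],.017))
for cc in(ray('top',[[315.1,225.9]],.026)[0],t[0]):
    d=cc[:2]-s[:2]; print('in slot',np.round(1000*np.array([np.cos(s[2])*d[0]+np.sin(s[2])*d[1],-np.sin(s[2])*d[0]+np.cos(s[2])*d[1]]),1))
E
```

```text
slot [ 0.6176758  -0.08102086 -0.25085632] -14.373008394963664
[[ 0.3 -0.3]
 [ 0.5 -0.7]
 [-0.4  0.3]
 [ 0.6  1.5]
 [-1.2 -0.8]
 [-0.7  0.6]
 [-0.6 -0.4]
 [ 0.4 -1.2]]
disc top [[ 0.50595287 -0.05958439  0.026     ]] side [[ 0.5064487  -0.06184097  0.026     ]]
body [ 0.50427408 -0.05959463  0.026     ] -6.6452090587289385 0.05009511788353047 0.04658439273919484
tabend [[ 0.45779556 -0.05496964  0.017     ]]
tab centre [[ 0.47081218 -0.05441339  0.017     ]]
in slot [-113.5   -7. ]
in slot [-161.3  -14.5]
```

```bash
cat >> h.py <<'E'
from scipy.spatial.transform import Rotation as Ro
S=np.array([0.6177,-0.0810,-0.25086])
def pose(x,y,z,pitch=15,roll=0,yaw=0,back=0):
    """fingertip midpoint in slot mm -> TCP position, orientation"""
    p=np.radians(pitch)
    A=np.array([[np.cos(p),0,np.sin(p)],[0,-1,0],[np.sin(p),0,-np.cos(p)]]).T
    R=Ro.from_euler('z',S[2]+np.radians(yaw))*Ro.from_euler('x',roll,degrees=True)*Ro.from_matrix(A)
    P=slotw(S,[x,y,z])[0]+back/1000*R.as_matrix()[:,2]
    return P,R.as_euler('xyz',degrees=True)
def lin(rate,*a,**k):
    P,o=pose(*a,**k); ctrl.move_linear(P,rate=rate,rotation=o)
def st(t=''):
    s=ctrl.get_state(); print(t,round(s['time_s'],2),s['position'].round(4),s['ft_force'].round(1),round(s['opening'],4))
E
python3 - <<'E'
from h import *
P,o=pose(-188,-18,110,yaw=8); print(P,o,ctrl.solve_ik(P,o))
ctrl.reach(P,o); st('above')
ctrl.gripper_to(0.0); st('shut')
lin(.15,-188,-18,6.5,yaw=8); st('down')
lin(.06,-172,-15,6.5,yaw=8); st('touch')
lin(.05,-135,-9,6.5,yaw=5); st('mid')
im=grab('top','mid'); im2=grab('side','mids')
a=cv2.resize(im[135:260,250:400,::-1],None,fx=3.2,fy=3.2,interpolation=2); b=cv2.resize(im2[150:275,215:340,::-1],None,fx=3.2,fy=3.2,interpolation=2)
cv2.imwrite('pics/midz.png',np.hstack([a,b[:a.shape[0],:320]]))
E
```

```text
[ 0.43111626 -0.05176801  0.11      ] [180.         -15.          -6.37321925] [ 13.54388974  41.00205125 -23.16164287 142.21384252 132.16854229
  23.52057734 128.92969398]
above 2.21 [ 0.4317 -0.0525  0.1101] [ 0.2 -0.6  0.8] 0.0856
shut 2.98 [ 0.4311 -0.0518  0.11  ] [-0.   0.9 -1. ] 0.0003
down 3.82 [ 0.4312 -0.0517  0.0069] [ 0.  -0.2  0.3] -0.0003
touch 4.24 [ 0.4477 -0.053   0.0072] [-0.2  0.3  0.6] -0.0003
mid 5.14 [ 0.4844 -0.0562  0.0065] [-0.  -1.  -0.1] 0.0001
```

View pics/midz.png

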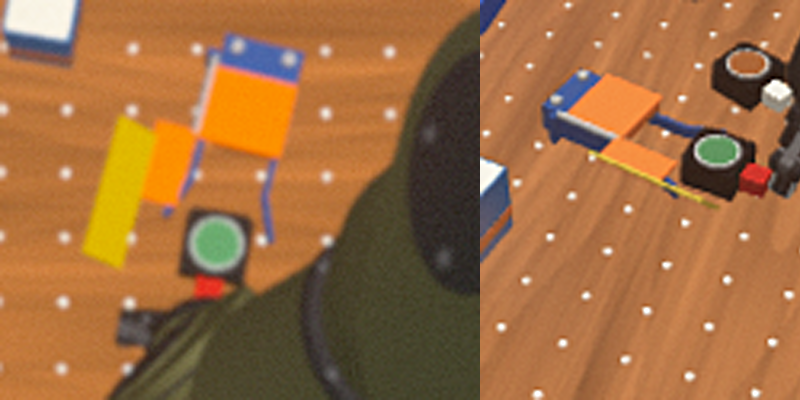

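The cassette has advanced squarely and sits between the flared guides, disc near zoom (217,243). The closed fingers are behind its red tab. I'll keep pushing to just short of the lip and measure the disc.

```bash
cat >> h.py <<'E'
def disc():
    for n in('top','side'):
        im=ctrl.grab_frame(n); h=cv2.cvtColor(im,cv2.COLOR_RGB2HSV)
        x,y=(250,135) if n=='top' else (215,150)
        m=cv2.inRange(h,(55,60,40),(90,255,255)); r=np.zeros_like(m); r[y:y+120,x:x+150]=1; m*=r
        k=max(cv2.findContours(m,0,2)[0],key=cv2.contourArea,default=None)
        if k is None: print(n,'none'); continue
        (u,v),ax,_=cv2.fitEllipse(k) if len(k)>4 else (k.mean((0,1)),0,0)
        w=ray(n,[[u,v]],.026)[0]-[S[0],S[1],0]; c,s=np.cos(S[2]),np.sin(S[2])
        print(n,'disc in slot mm',np.round([1e3*(c*w[0]+s*w[1]),1e3*(-s*w[0]+c*w[1])],1),round(cv2.contourArea(k)))
E
python3 - <<'E'
from h import *
disc()
lin(.05,-110,-4,6.5,yaw=2); st(); disc()
lin(.05,-96,-1,6.5,yaw=0); st(); disc()
E
```

```text
top disc in slot mm [-76.6  -2.8] 112
side disc in slot mm [-76.9  -5.1] 62
 6.0 [ 0.5102 -0.0576  0.0066] [ 0.5 -0.6 -0.4] 0.0001
top disc in slot mm [-50.4  -0.4] 114
side disc in slot mm [-49.9  -3. ] 62
 6.53 [ 0.5249 -0.0581  0.0066] [-0.2  0.9 -0.5] 0.0003
top disc in slot mm [-37.    0.3] 113
side disc in slot mm [-36.6  -1.2] 61
```

Run:
```python
from h import *
lin(.04,-93,0,6.5,yaw=0); 
lin(.1,-115,0,6.5,yaw=0); lin(.15,-118,0,115); st('up'); disc()
ctrl.gripper_to(0.070); st('open')
k=dict(pitch=15,roll=6,back=7.7)
lin(.15,-98,38,100,**k); st('over')
for x,z in((-98,10.5),(-60,10.5),(-32,10.5)): print(ctrl.solve_ik(*pose(x,38,z,**k)).round(1))
im=grab('top','ov'); im2=grab('side','ovs')
a=cv2.resize(im[135:260,250:400,::-1],None,fx=3.2,fy=3.2,interpolation=2)[:,:400]; b=cv2.resize(im2[100:300,200:400,::-1],None,fx=2,fy=2,interpolation=2)
cv2.imwrite('pics/ovz.png',np.hstack([a,b]))
```

```text
up 8.12 [ 0.5036 -0.0516  0.1149] [ 0.1 -0.1  0.6] 0.0002
top disc in slot mm [-35.    0.8] 112
side disc in slot mm [-35.1  -1.5] 60
open 8.89 [ 0.5034 -0.0517  0.115 ] [-0.3 -0.4  0.5] 0.0698
over 9.38 [ 0.5337 -0.0201  0.0924] [-0.4  0.8 -0. ] 0.07
[ 16.3  57.8 -29.9 127.4 128.3  28.8 129.1]
[ 13.4  56.6 -23.1 121.4 126.3  20.5 132.1]
[ 10.8  56.2 -17.6 116.9 124.2  14.3 134.3]
```

View pics/ovz.png

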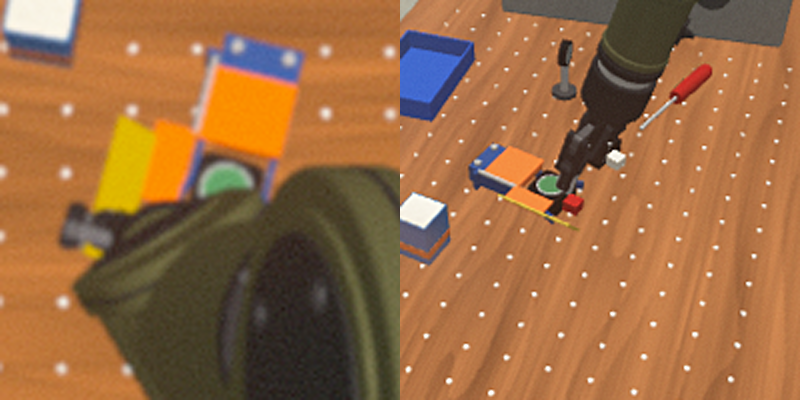

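The open fingers are above the work, one over the paddle end at zoom (90,225), the other just behind the red tab. I'll check the paddle finger's lateral place before descending.

Run:
```python
from h import *
for q,z in(((62,225),.13),((110,235),.11),((88,228),.12)):
    w=ray('top',[(q[0]/3.2+249.7,q[1]/3.2+134.7)],z)[0]-[S[0],S[1],0]; c,s=np.cos(S[2]),np.sin(S[2])
    print(q,np.round([1e3*(c*w[0]+s*w[1]),1e3*(-s*w[0]+c*w[1])],1))
im=cv2.imread('pics/ovs.png'); 
b=cv2.resize(im[150:225,245:345],None,fx=8,fy=8,interpolation=2)
for y in(-3,79):
    dz=(y-38)*np.sin(np.radians(6))
    u=(proj('side',slotw(S,[-98,y,100+dz]))[0]-[245,150]+.5)*8; cv2.drawMarker(b,tuple(int(v) for v in u),(255,255,0),0,20,2)
cv2.imwrite('pics/tip.png',b)
```

```text
(62, 225) [-111.5  101.9]
(110, 235) [-106.2   70.3]
(88, 228) [-107.2   85.3]
```

View pics/tip.png

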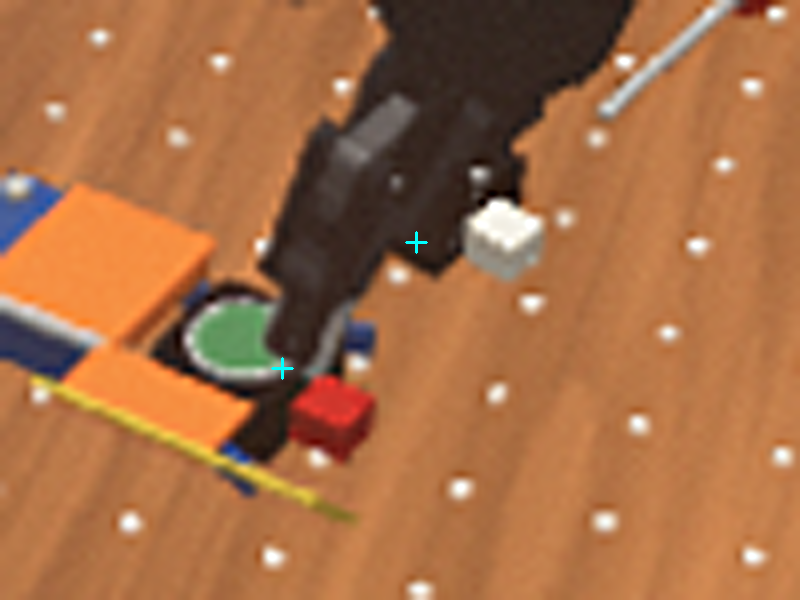

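The predicted tip marker (282,368) falls on the visible fingertip, so the geometry is good. Next I'll descend onto the paddle in steps, watching force.

Run:
```python
from h import *
k=dict(pitch=15,roll=6,back=7.7)
for z in(50,35,22,15,11):
    lin(.08,-98,38,z,**k); st(z)
    f=ctrl.get_state()['ft_force']
    if np.linalg.norm(f)>30: print('STOP'); break
im=grab('top','pr'); im2=grab('side','prs')
a=cv2.resize(im[135:260,250:400,::-1],None,fx=3.2,fy=3.2,interpolation=2)[:,:400]; b=cv2.resize(im2[140:240,230:330,::-1],None,fx=4,fy=4,interpolation=2)
cv2.imwrite('pics/prz.png',np.hstack([a,b])); disc()
```

```text
50 10.25 [ 0.5339 -0.0202  0.0428] [-1.1 -2.   1.6] 0.0699
35 10.59 [ 0.535  -0.0196  0.0279] [ 1.1 -1.3  2.7] 0.07
22 10.91 [ 0.5349 -0.0193  0.0149] [ 1.3 -0.2  4.3] 0.0703
15 11.16 [ 0.5347 -0.0203  0.008 ] [ 0.  -2.3  4.8] 0.0701
11 11.41 [ 0.5345 -0.0212  0.0041] [-0.4 -3.2  6.2] 0.0699
top disc in slot mm [-35.5   0.9] 116
side disc in slot mm [-35.1  -1.5] 60
```

View pics/prz.png

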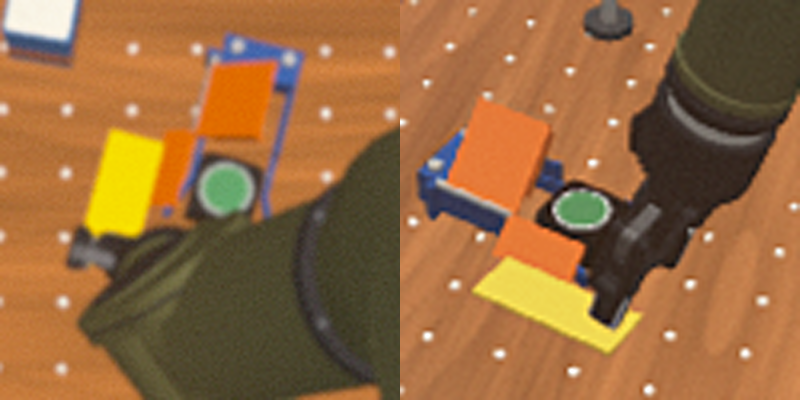

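The paddle is level under the fingertip with the cover wide open, about 6 N, and the cassette stands clear at the mouth. Now I'll push it home, stopping on force.

Run:
```python
from h import *
k=dict(pitch=15,roll=6,back=7.7)
ax=np.array([np.cos(S[2]),np.sin(S[2])])
for x in(-85,-75,-65,-55,-45,-36,-34,-32,-31,-30,-29,-28,-27,-26):
    lin(.05,x,38,11,**k); s=ctrl.get_state(); f=s['ft_force']
    fx=f[:2]@ax; print(x,round(s['time_s'],2),f.round(1),'along',round(fx,1))
    if fx<-9: break
disc(); im2=grab('side','ho')
cv2.imwrite('pics/hoz.png',cv2.resize(im2[140:230,230:350,::-1],None,fx=6,fy=6,interpolation=2))
```

```text
-85 12.02 [-2.2 -0.8  5. ] along -2.0
-75 12.37 [-2.   1.   4.5] along -2.2
-65 12.72 [-2.   1.4  5. ] along -2.3
-55 13.07 [-0.8  1.   4.2] along -1.0
-45 13.42 [-2.1  1.7  5.4] along -2.5
-36 13.75 [-1.6  1.1  5.4] along -1.8
-34 14.0 [-2.5  0.6  4.9] along -2.6
-32 14.25 [-3.3  0.7  5.7] along -3.3
-31 14.5 [-3.6  0.9  4.5] along -3.8
-30 14.75 [-3.2  1.8  5.1] along -3.6
-29 15.0 [-3.6  0.2  5.5] along -3.5
-28 15.25 [-3.1  1.6  5.3] along -3.4
-27 15.5 [-3.   1.7  4.9] along -3.3
-26 15.75 [-3.9  1.1  6. ] along -4.0
top none
side none
```

View pics/hoz.png

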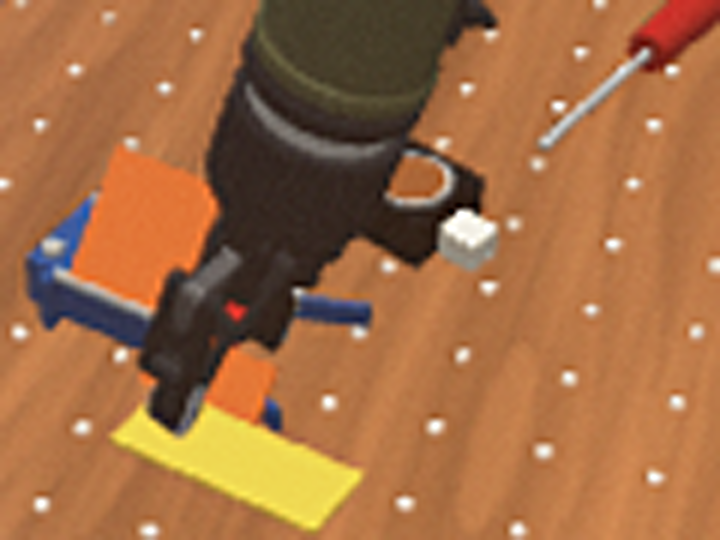

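Run:
```python
from h import *
im=cv2.imread('pics/ho.png'); h=cv2.cvtColor(im,cv2.COLOR_BGR2HSV)
m=cv2.inRange(h,(0,150,80),(5,255,255))|cv2.inRange(h,(174,150,80),(180,255,255)); ys,xs=np.nonzero(m[180:205,255:285]); q=np.c_[xs+255,ys+180]; print(q.tolist())
c,s=np.cos(S[2]),np.sin(S[2])
for z in(.008,.017):
    for p in(q.min(0),q.mean(0),q.max(0)):
        w=ray('side',[p],z)[0]-[S[0],S[1],0]; print(z,p,np.round([1e3*(c*w[0]+s*w[1]),1e3*(-s*w[0]+c*w[1])],1))
# where would predicted tab corners be when home / if pushed to tip front
for nm,P in(('tab end corners x=-14',[[-14,10,17],[-14,-10,17],[-14,10,0]]),('x=-18',[[-18,10,17],[-18,-10,17],[-18,10,0]]),('x=-25',[[-25,10,17],[-25,10,0]])):
    print(nm,proj('side',slotw(S,P)).round(1).tolist())
st()
```

```text
[[268, 190], [269, 190], [267, 191], [268, 191], [269, 191], [270, 191], [268, 192], [269, 192], [270, 192], [269, 193]]
0.008 [267 190] [ -1.4 -12.7]
0.008 [268.7 191.3] [ -8.4 -10.7]
0.008 [270 193] [-15.3  -6.6]
0.017 [267 190] [-7.  -4.2]
0.017 [268.7 191.3] [-13.9  -2.2]
0.017 [270 193] [-20.7   1.8]
tab end corners x=-14 [[266.3, 193.8], [270.3, 189.7], [266.4, 198.4]]
x=-18 [[267.6, 194.3], [271.5, 190.2], [267.6, 198.9]]
x=-25 [[269.7, 195.2], [269.7, 199.8]]
 15.9 [ 0.6023 -0.0371  0.0032] [-3.9  1.   4.9] 0.0705
```

Run:
```python
from h import *
k=dict(pitch=15,roll=6,back=7.7)
ax=np.array([np.cos(S[2]),np.sin(S[2])])
for x in(-25,-24,-23,-22,-21,-20):
    lin(.03,x,38,11,**k); ctrl.sleep(.2); s=ctrl.get_state(); f=s['ft_force']
    fx=f[:2]@ax; e=(s['position']-pose(x,38,11,**k)[0])*1000
    print(x,round(s['time_s'],2),f.round(1),'along',round(fx,1),'lag',round(e[:2]@ax,2),e.round(1))
    if fx<-9: break
im=grab('side','ho2'); h=cv2.cvtColor(im,cv2.COLOR_RGB2HSV)
m=cv2.inRange(h,(0,150,80),(5,255,255))|cv2.inRange(h,(174,150,80),(180,255,255)); ys,xs=np.nonzero(m[180:205,255:285]); print(np.c_[xs+255,ys+180].tolist())
cv2.imwrite('pics/ho2z.png',cv2.resize(im[160:220,235:315,::-1],None,fx=10,fy=10,interpolation=2))
```

```text
-25 16.35 [-4.9  0.3  6.8] along -4.9 lag -2.73 [-2.7  0.6 -0.6]
-24 16.8 [-7.   1.   7.2] along -7.0 lag -3.6 [-3.5  0.7 -0.8]
-23 17.25 [-9.   0.9  7.7] along -9.0 lag -4.53 [-4.4  0.9 -1. ]
-22 17.7 [-11.    1.8   7.8] along -11.1 lag -5.45 [-5.3  1.1 -1.2]
[[267, 190], [268, 190], [267, 191], [268, 191], [269, 191], [270, 191], [267, 192], [268, 192], [269, 192], [270, 192], [269, 193]]
```

View pics/ho2z.png

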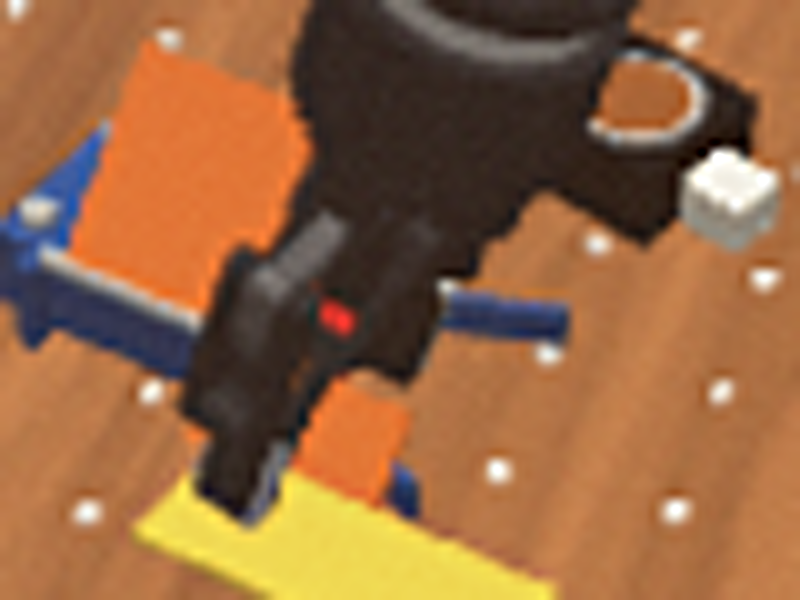

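It stopped hard: the fingertip stays put while the force climbs to 11 N. I'll back off with the cover still held and measure where the cassette sits.

Run:
```python
from h import *
k=dict(pitch=15,roll=6,back=7.7)
lin(.06,-40,38,11,**k); lin(.15,-95,38,11,**k); st()
t=grab('top','bt'); s=grab('side','bs'); disc()
c,sn=np.cos(S[2]),np.sin(S[2])
for n,im,(x,y) in(('top',t,(300,170)),('side',s,(255,180))):
    h=cv2.cvtColor(im,cv2.COLOR_RGB2HSV); m=cv2.inRange(h,(0,150,80),(5,255,255))|cv2.inRange(h,(174,150,80),(180,255,255))
    ys,xs=np.nonzero(m[y:y+35,x:x+35]); 
    if len(xs)==0: print(n,'no red'); continue
    q=np.array([xs.mean()+x,ys.mean()+y]); w=ray(n,[q],.015)[0]-[S[0],S[1],0]
    print(n,len(xs),q,np.round([1e3*(c*w[0]+sn*w[1]),1e3*(-sn*w[0]+c*w[1])],1))
print(proj('top',slotw(S,[[-18,0,17],[4,0,17]])),proj('side',slotw(S,[[-18,0,17],[4,0,17]])))
a=cv2.resize(t[140:215,285:360,::-1],None,fx=5.3,fy=5.3,interpolation=2); b=cv2.resize(s[150:225,235:310,::-1],None,fx=5.3,fy=5.3,interpolation=2)
cv2.imwrite('pics/bz.png',np.hstack([a,b]))
```

```text
18.72 [ 0.5361 -0.0213  0.0035] [-3.9 -1.1  6.4] 0.0702
top none
side none
top 65 [322.93846154 183.49230769] [-6.5  0.7]
side 70 [266.64285714 192.42857143] [-10.4   3. ]
[[322.09673765 187.85567926]
 [324.3725341  179.31551268]] [[269.53195549 192.27570506]
 [262.85893082 189.4250888 ]]
```

View pics/bz.png

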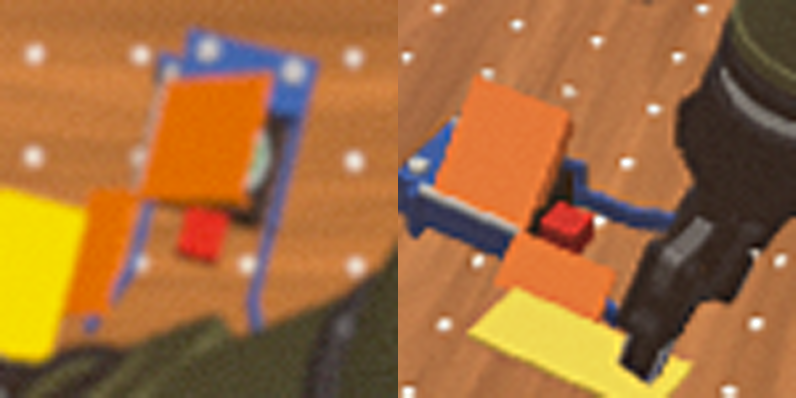

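The tab centre is at x≈-6.5 mm, against -7 expected when home, and the body is inside with its rear in the mouth. Now I'll release the cover gently and move clear.

Run:
```python
from h import *
k=dict(pitch=15,roll=6,back=7.7)
lin(.06,-95,38,60,**k); lin(.12,-95,38,110,**k); st()
lin(.15,-170,20,150,**k); ctrl.sleep(.5); st()
t=grab('top','f'); s=grab('side','fs')
a=cv2.resize(t[130:260,250:400,::-1],None,fx=2.67,fy=2.67,interpolation=2); b=cv2.resize(s[130:260,215:365,::-1],None,fx=2.67,fy=2.67,interpolation=2)
cv2.imwrite('pics/fz.png',np.hstack([a,b]))
```

```text
20.45 [ 0.5371 -0.0203  0.1023] [ 0.5  0.2 -0.2] 0.0702
 21.68 [ 0.4602 -0.0191  0.1425] [ 0.  -0.2 -0.9] 0.0701
```

View pics/fz.png

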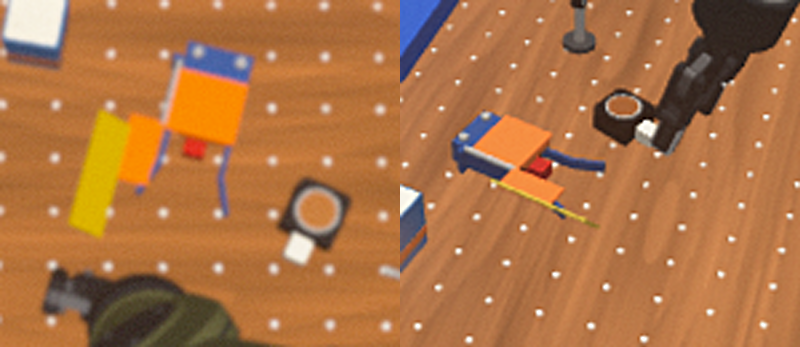

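The cover is fully shut with only the red tab showing at zoom (194,149). The spare is in place and the gripper is clear.

```bash
python3 -c "
from plant import ctrl
print(ctrl.hand_in())"
```

```text
the job is handed in; nothing more can be done
None
```

The cassette is pushed in against the stop, the cover is shut behind it with only the red tab showing, the arm is clear, and I handed the job in at about 22 s of the 48 s allowed.

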